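# Unlock the press-and-turn cap of the taller bottle

## Robot

A 6-joint arm with a two-finger parallel gripper is mounted at the origin on the work surface; the furniture and walls round the work are solid. World frame = base frame: x ahead of the robot, y to its left, z up, the work surface at z = 0. Lengths are in m, angles in degrees, forces in N, time in s.
With the tool pointing down it reaches from about 0.3 to 0.95 m from the base axis. Payload 3.1 kg.
Tool frame: the origin (TCP) lies at the very end of the fingers, on their centre line; the grasp point (between the pads) lies 19 mm behind it; z points along the fingers, y is the line along which they close (so a half turn about z gives the same grasp; the last joint's range is limited). The gripper opens to 85 mm and grips with 20 to 120 N. Pads are 22 mm wide; open, the fingers measure 114 mm over their backs; the gripper's body (76 mm by 85 mm) begins 54 mm behind the grasp point. The pads swing forward as they close: fully open they stand 13 mm farther back than shut.
Start: joints at [-75.441, 17.653, 93.61, -0, 68.738, -3.994], TCP at [0.199, -0.593, 0.231] pointing down, gripper open.
Joint ranges: [-175.34, 175.34], [-45.06, 112.39], [2.9, 150.54], [-68.45, 248.45], [3.09, 151.38], [-168.51, 168.51]. Speed limits (degrees/s): [159.86, 159.86, 180, 180, 180, 180].

## Interface

Orientations are given as [roll, pitch, yaw] about the fixed x, y, z axes, in that order (R = Rz(yaw) Ry(pitch) Rx(roll)).
In Python, from bench import status, cams, r gives the robot as it stands.
- The arm moves only by the tool send_rows, never from a script. Its argument "commands" is a list that holds one entry, the list of rows, each a list of 7 numbers: the closure, from -1 (fully open) to 1 (shut), then the shift along the tool's x, y, z normalised to -1 to 1, where 1 is 15 cm, then the turn, a rotation vector about the tool's x, y, z normalised to -1 to 1, where 1 is pi rad. A call has exactly 8 rows; each row is the pose to reach, as a shift and turn from the pose commanded when the call began, along the tool's axes at that moment, turning the shorter way round; what a row does not reach only later rows make up. A row lasts 1/10 s, in which the tool goes at most 50 mm and 8.59 degrees, less where a joint would pass 70% of its speed; a pose out of reach is approached as far as the arm can. A call with a number of a shift or a turn outside -1 to 1 is refused whole. A call with a gripper value outside its range is refused whole. The fingers move at their own pace and stop on an object; "force" is the grip in N (left out, the last holds). Time passes only in rows, so rows that repeat a pose let the fingers close, or fill a call up. It gives the time, the measured TCP pose, the force, the opening and the grip force at its end, in the units of the state.
- status.read_state(): the state, without advancing time (a new reading comes with each control period).
- cams.get_image(name): name is "scene" or "side" or "wrist"; returns a dict with "img" (480x640x3 uint8, red, green, blue), "range_z" (480x640 float32, m along the optical axis (not along the pixel's ray), 0 where there is no reading), "fx", "fy", "cx", "cy" (pixels), "cam_to_world" (4x4, takes a point from camera to world coordinates). Camera axes: x right, y down, z forward; pixel columns grow to the right and rows downward; lengths in m; the calibration is good to about 2 mm. The wrist camera is an equidistant fisheye: a pixel r from the principal point sees the ray r / f radians off the axis. A picture is of the moment at which its call begins.
- r.close_job(): hands the job in; it is judged then, once.
The state is a dict: "clock": time; "joint_positions": joint angles; "dq": joint speeds; "joint_efforts": joint torques, N m; "tool_pos": TCP position; "orientation": TCP orientation; "ft_force": force on the tool from outside, world axes, zero at the start; "wrist_torque": the same for the moment, N m; "finger_gap": finger opening in m; "gripper_force": force on a finger pad.
Only numpy, scipy, OpenCV 4.12 (cv2) and the standard library are available. Lean on these libraries where they do the work, as an engineer would, in place of code of your own. Each camera call takes 0.05 s, during which the arm holds its last target. There are 200 camera calls.

## Task

Two white square bottles stand in the plywood rack, both locked with a child-resistant cap. Unlock the cap of the taller bottle: press it down and, while it is down, turn it anticlockwise (seen from above) past its ratchet, about 60 degrees, then let it spring up and let go of it. Leave the shorter bottle locked.

Things in the scene. Friction and masses are not known exactly. Their poses are not given: they have to be found in the camera images.
- rack: Fixed plywood block, 100 x 260 x 45 mm; origin under its centre, y along it. Its two pockets, 65 mm either side of the middle, hold one white square bottle each (64 mm wide; body tops 135 and 80 mm above the table), in either order. The bottles cannot move or turn.
- tall_bottle_grip (a point): On the axis of the TALLER bottle's grey cap, 180 mm above the table while the cap is up; z up. The cap: a round ribbed grip, 40 mm across, from 15 mm below to 15 mm above this point, to be taken at any yaw; below it a round skirt 60 mm across, 18 mm thick, on whose flat top fingertips can push. A small white pointer on the skirt turns with the cap.
- tall_bottle_press (a joint): How far the taller bottle's cap is pressed down, in m: 0 up, 0.010 fully down (a hard stop). A spring lifts it with 2 N at the top, 0.7 N more per mm, 9 N fully down. Pressed 0.0055 or more, it can turn past its ratchet; press it nearly or fully down (a force stop at 12 to 15 N does).
- tall_bottle_cap (a joint): How far the taller bottle's cap is turned, rad, growing anticlockwise seen from above: starts at 0 to 0.1 (locked), stops at 1.2. Unless pressed, ratchet teeth hold it below about 0.3; beyond 0.75 it springs up behind the teeth when let up, and is unlocked. It stays where it is left (friction 0.06 N m).
- short_bottle_grip (a point): The same point of the SHORTER bottle's cap, about 125 mm above the table: same cap, same width of bottle, body top 80 mm above the table, in the other pocket of the rack. It stays locked.
- short_bottle_press (a joint): How far the shorter bottle's cap is pressed down, in m; as for the taller one.
- short_bottle_cap (a joint): How far the shorter bottle's cap is turned, rad; as for the taller one.

How it is judged:
By the outcome, as a careful person would: the job done as asked, in the order asked, and still so for the second after the job is handed in, with the robot touching nothing.
It also fails if it takes over 32 s, if anything falls off the work surface, if the arm or the gripper's body presses on something with over 40 N, if the wrist force passes 120 N, or if a joint passes its speed limit or range.

## Working session

There is one attempt and no reset: what is moved stays moved. The work goes in short steps, Python scripts to look and compute and a tool call to move; the robot and the scene stay as the last step left them, time stands still between calls to the robot, and variables do not carry over. Pictures are saved under pics/ and viewed, at most 10 in all, crops included, and the job is handed in when it is done.

Besides the shell and the picture viewer there is one more tool, called after "Request:" by a JSON object that holds its "fn" and its "kwargs". send_rows: Moves the arm, as the interface text tells. Its arguments: {"type":"object","properties":{"commands":{"type":"array","items":{"type":"array","items":{"type":"array","items":{"type":"number"}}}},"force":{"type":"number"}},"required":["commands"]}

```bash
mkdir -p pics
python3 - <<'E'
from bench import status,cams
import cv2,numpy as np
s=status.read_state();print({k:s[k] for k in('clock','tool_pos','orientation','finger_gap')})
ims=[]
for n in('scene','side'):
    d=cams.get_image(n);ims.append(d['img']);np.savez(f'{n}.npz',**d)
    cv2.imwrite(f'pics/{n}.png',d['img'][...,::-1])
E
```

```text
{'clock': 0.0, 'tool_pos': array([ 0.19862612, -0.59170178,  0.23000474]), 'orientation': array([-1.79863428e+02, -9.57096525e-03,  1.85531263e+01]), 'finger_gap': 0.08521418485606191}
```

View pics/scene.png

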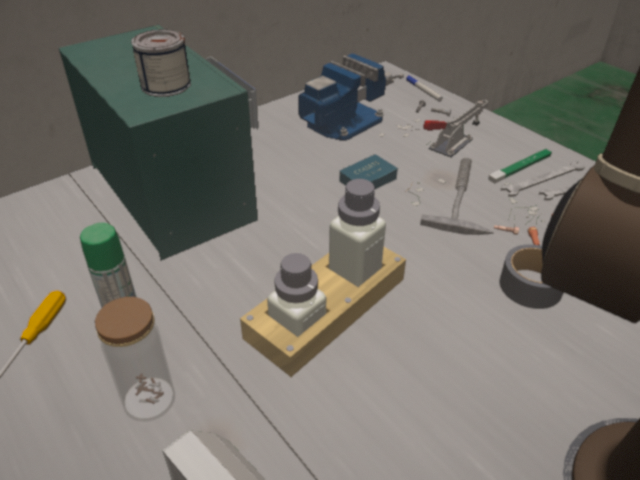

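View pics/side.png

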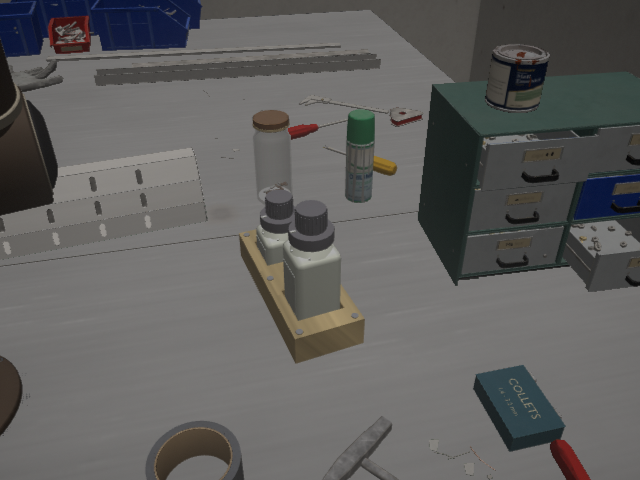

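The scene view shows the tall cap's top at about (360,187) and the short one's at (296,264). In the side view they are at (311,208) and (279,198). Next I get the axes from the range image.

```bash
cat > h.py <<'E'
import numpy as np
def cloud(d):
    v,u=np.mgrid[:480,:640];z=d['range_z']
    P=np.stack([(u-d['cx'])/d['fx']*z,(v-d['cy'])/d['fy']*z,z],-1)
    M=d['cam_to_world'];W=P@M[:3,:3].T+M[:3,3];W[z==0]=np.nan;return W
def ray(d,u,v,z):
    M=d['cam_to_world'];r=M[:3,:3]@[(u-d['cx'])/d['fx'],(v-d['cy'])/d['fy'],1];t=(z-M[2,3])/r[2];return M[:3,3]+t*r
E
python3 - <<'E'
import numpy as np,cv2
from h import *
for n,t,s in(('scene',(360,187),(296,264)),('side',(311,208),(279,198))):
    d=np.load(n+'.npz');W=cloud(d)
    print(n,'rays',ray(d,*t,.195).round(4),ray(d,*s,.14).round(4))
    for (u,v),z0 in((t,.195),(s,.14)):
        c=ray(d,u,v,z0);
        m=(np.hypot(W[...,0]-c[0],W[...,1]-c[1])<.035)&(abs(W[...,2]-z0)<.005)
        q=W[m];b=cv2.minEnclosingCircle(q[:,:2].astype(np.float32))
        print(m.sum(),q.mean(0).round(4),'mid',((np.percentile(q,2,0)+np.percentile(q,98,0))/2).round(4),b)
    # skirt top circle
    c=ray(d,*t,.195);rr=np.hypot(W[...,0]-c[0],W[...,1]-c[1])
    q=W[(rr<.05)&(abs(W[...,2]-.165)<.004)];print('skirt',cv2.minEnclosingCircle(q[:,:2].astype(np.float32)))
    q=W[(abs(W[...,2]-.045)<.003)&(rr<.25)];print('rack',cv2.minAreaRect(q[:,:2].astype(np.float32)))
a=np.load('scene.npz')['img'][170:240,310:410];b=np.load('side.npz')['img'][190:260,261:361]
cv2.imwrite('pics/crop.png',cv2.resize(np.vstack([a,b]),None,fx=4,fy=4,interpolation=2)[...,::-1])
E
```

```text
scene rays [0.4797 0.0521 0.195 ] [0.457  0.1809 0.14  ]
444 [0.4791 0.0537 0.1945] mid [0.4805 0.0523 0.1935] ((0.481271892786026, 0.051307324320077896), 0.02166043035686016)
544 [0.4583 0.181  0.1396] mid [0.459  0.1806 0.1388] ((0.4597192108631134, 0.18040607869625092), 0.02085864171385765)
skirt ((0.4799738824367523, 0.0524965263903141), 0.030804412439465523)
rack ((0.45363932847976685, 0.087289959192276), (0.48557084798812866, 0.3056771159172058), 33.469276428222656)
side rays [0.4812 0.0492 0.195 ] [0.4597 0.1717 0.14  ]
516 [0.4805 0.0466 0.1944] mid [0.4806 0.0485 0.1933] ((0.4818124771118164, 0.049425624310970306), 0.021910283714532852)
361 [0.4598 0.1746 0.1392] mid [0.4597 0.1767 0.1384] ((0.46061694622039795, 0.17667093873023987), 0.02116067335009575)
skirt ((0.4812829792499542, 0.049014121294021606), 0.030461447313427925)
rack ((0.5025573372840881, -0.005118668079376221), (0.4053991734981537, 0.3616902530193329), 68.9963607788086)
```

View pics/crop.png

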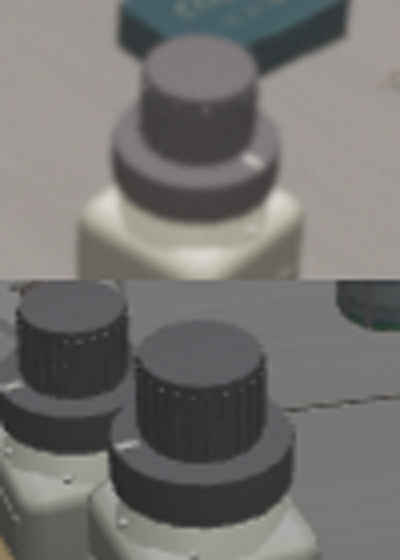

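The tall cap's axis is at about (0.481, 0.0505). The pointer shows at (372,210) in the scene view and (292,301) in the side view. I'll move over it in four equal calls, holding height and orientation.

Request:
{"fn": "send_rows", "kwargs": {"commands": [[[-1,0.1,-0.11,0,0,0,0],[-1,0.2,-0.22,0,0,0,0],[-1,0.3,-0.33,0,0,0,0],[-1,0.4,-0.44,0,0,0,0],[-1,0.5,-0.55,0,0,0,0],[-1,0.6,-0.66,0,0,0,0],[-1,0.7,-0.77,0,0,0,0],[-1,0.79,-0.865,0,0,0,0]]]}}

```text
clock: 0.9
tool_pos: [0.27, -0.4303, 0.2307]
orientation: [-179.9, 0.0, 18.6]
ft_force: [-0.3, 0.6, 0.1]
finger_gap: 0.0857
gripper_force: 0.0
```

Request:
{"fn": "send_rows", "kwargs": {"commands": [[[-1,0.1,-0.11,0,0,0,0],[-1,0.2,-0.22,0,0,0,0],[-1,0.3,-0.33,0,0,0,0],[-1,0.4,-0.44,0,0,0,0],[-1,0.5,-0.55,0,0,0,0],[-1,0.6,-0.66,0,0,0,0],[-1,0.7,-0.77,0,0,0,0],[-1,0.79,-0.865,0,0,0,0]]]}}

```text
clock: 1.7
tool_pos: [0.3411, -0.2698, 0.231]
orientation: [-180.0, 0.0, 18.6]
ft_force: [0.3, 0.5, -0.2]
finger_gap: 0.0854
gripper_force: 0.0
```

Request:
{"fn": "send_rows", "kwargs": {"commands": [[[-1,0.1,-0.11,0,0,0,0],[-1,0.2,-0.22,0,0,0,0],[-1,0.3,-0.33,0,0,0,0],[-1,0.4,-0.44,0,0,0,0],[-1,0.5,-0.55,0,0,0,0],[-1,0.6,-0.66,0,0,0,0],[-1,0.7,-0.77,0,0,0,0],[-1,0.79,-0.865,0,0,0,0]]]}}

```text
clock: 2.5
tool_pos: [0.4121, -0.1092, 0.2311]
orientation: [-180.0, 0.0, 18.6]
ft_force: [-0.7, 0.3, 0.4]
finger_gap: 0.0856
gripper_force: 0.0
```

Request:
{"fn": "send_rows", "kwargs": {"commands": [[[-1,0.1,-0.11,0,0,0,0],[-1,0.2,-0.22,0,0,0,0],[-1,0.3,-0.33,0,0,0,0],[-1,0.4,-0.44,0,0,0,0],[-1,0.5,-0.55,0,0,0,0],[-1,0.6,-0.66,0,0,0,0],[-1,0.78,-0.86,0,0,0,0],[-1,0.78,-0.86,0,0,0,0]]]}}

```text
clock: 3.3
tool_pos: [0.4832, 0.0525, 0.2314]
orientation: [-179.9, -0.1, 18.8]
ft_force: [-0.3, 0.2, -0.2]
finger_gap: 0.0854
gripper_force: 0.0
```

Run:
```python
from bench import status,cams
import cv2,numpy as np
s=status.read_state();print(s['tool_pos'].round(4),s['orientation'].round(2),s['joint_positions'].round(1))
d=cams.get_image('wrist');cv2.imwrite('pics/w1.png',d['img'][...,::-1])
v,u=np.mgrid[:480,:640];x=(u-d['cx'])/d['fx'];y=(v-d['cy'])/d['fy'];th=np.hypot(x,y);z=d['range_z'];k=z*np.tan(th)/np.maximum(th,1e-9)
P=np.stack([x*k,y*k,z],-1);M=d['cam_to_world'];W=P@M[:3,:3].T+M[:3,3]
rr=np.hypot(W[...,0]-.481,W[...,1]-.0505)
for z0,R in((.195,.035),(.165,.045)):
    q=W[(z>0)&(rr<R)&(abs(W[...,2]-z0)<.004)];print(len(q),q.mean(0).round(4) if len(q) else'')
    if len(q):print(cv2.minEnclosingCircle(q[:,:2].astype(np.float32)))
```

```text
[0.4832 0.0525 0.2314] [-1.7993e+02 -1.2000e-01  1.8760e+01] [1.000e+00 2.100e+00 1.119e+02 1.000e-01 6.590e+01 7.220e+01]
4420 [0.4842 0.0511 0.1965]
((0.48255303502082825, 0.05041937157511711), 0.02129000425338745)
2697 [0.4953 0.0551 0.1666]
((0.48302868008613586, 0.05060882493853569), 0.03010513447225094)
```

View pics/w1.png

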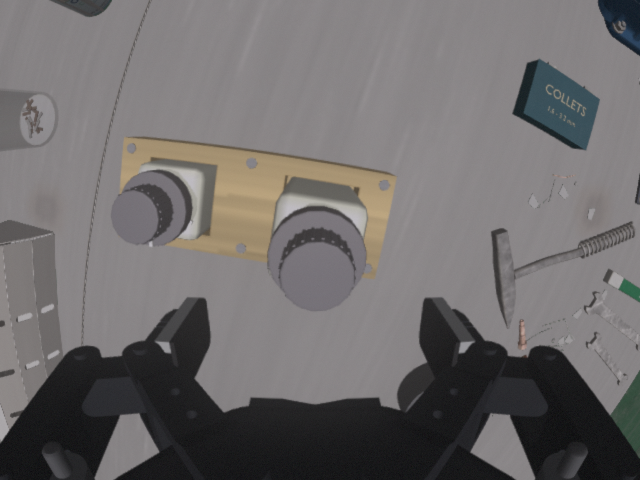

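The wrist view shows the tall cap, at about (317,270), centred between the fingertips at x = 208 and 423. I make a small correction, descend and grip.

Request:
{"fn": "send_rows", "kwargs": {"commands": [[[-1,-0.012,0.01,0.06,0,0,0],[-1,-0.012,0.01,0.14,0,0,0],[-1,-0.012,0.01,0.22,0,0,0],[-1,-0.012,0.01,0.3,0,0,0],[-1,-0.012,0.01,0.36,0,0,0],[-1,-0.012,0.01,0.4,0,0,0],[-1,-0.012,0.01,0.41,0,0,0],[-1,-0.012,0.01,0.41,0,0,0]]]}}

```text
clock: 4.15
tool_pos: [0.4807, 0.0471, 0.1696]
orientation: [-180.0, 0.0, 18.6]
ft_force: [-0.4, 0.2, -0.1]
finger_gap: 0.0853
gripper_force: 0.0
```

Request:
{"fn": "send_rows", "kwargs": {"commands": [[[1,0,0,0,0,0,0],[1,0,0,0,0,0,0],[1,0,0,0,0,0,0],[1,0,0,0,0,0,0],[1,0,0,0,0,0,0],[1,0,0,0,0,0,0],[1,0,0,0,0,0,0],[1,0,0,0,0,0,0]]], "force": 60}}

```text
clock: 4.95
tool_pos: [0.4802, 0.0494, 0.1703]
orientation: [-179.7, -0.0, 18.5]
ft_force: [-2.9, 7.3, 2.7]
finger_gap: 0.0384
gripper_force: 60.2
```

Gripped, with a side force of about 7 N from an off-centre of about 3 mm. I correct that and press.

Request:
{"fn": "send_rows", "kwargs": {"commands": [[[1,0.01,-0.02,0,0,0,0],[1,0.01,-0.02,0.01,0,0,0],[1,0.01,-0.02,0.02,0,0,0],[1,0.01,-0.02,0.03,0,0,0],[1,0.01,-0.02,0.04,0,0,0],[1,0.01,-0.02,0.05,0,0,0],[1,0.01,-0.02,0.06,0,0,0],[1,0.01,-0.02,0.06,0,0,0]]]}}

```text
clock: 5.75
tool_pos: [0.4805, 0.0498, 0.1618]
orientation: [180.0, 0.1, 18.6]
ft_force: [-6.7, -2.5, 10.4]
finger_gap: 0.0381
gripper_force: 61.3
```

Request:
{"fn": "send_rows", "kwargs": {"commands": [[[1,-0.01,0,0.006,0,0,0],[1,-0.01,0,0.012,0,0,0],[1,-0.01,0,0.018,0,0,0],[1,-0.01,0,0.018,0,0,0],[1,-0.01,0,0.018,0,0,0],[1,-0.01,0,0.018,0,0,0],[1,-0.01,0,0.018,0,0,0],[1,-0.01,0,0.018,0,0,0]]]}}

```text
clock: 6.55
tool_pos: [0.4806, 0.0498, 0.1616]
orientation: [180.0, -0.1, 18.6]
ft_force: [-9.5, -1.6, 20.8]
finger_gap: 0.0384
gripper_force: 62.2
```

At the hard stop with 21 N. I ease slightly and turn anticlockwise, which is negative about the tool's z.

Request:
{"fn": "send_rows", "kwargs": {"commands": [[[1,0,0,-0.006,0,0,-0.03],[1,0,0,-0.006,0,0,-0.075],[1,0,0,-0.006,0,0,-0.12],[1,0,0,-0.006,0,0,-0.165],[1,0,0,-0.006,0,0,-0.21],[1,0,0,-0.006,0,0,-0.255],[1,0,0,-0.006,0,0,-0.3],[1,0,0,-0.006,0,0,-0.34]]]}}

```text
clock: 7.35
tool_pos: [0.4822, 0.0489, 0.1617]
orientation: [179.7, 0.0, 80.1]
ft_force: [-3.6, -4.4, 12.8]
finger_gap: 0.0382
gripper_force: 61.4
```

Run:
```python
from bench import status,cams
import cv2,numpy as np
s=status.read_state();print(s['tool_pos'].round(4),s['orientation'].round(2),s['ft_force'].round(1),s['wrist_torque'].round(2))
a=cams.get_image('scene')['img'][140:260,280:440];b=cams.get_image('side')['img'][170:290,231:391]
cv2.imwrite('pics/t1.png',cv2.resize(np.hstack([a,b]),None,fx=2.5,fy=2.5,interpolation=2)[...,::-1])
```

```text
[0.4822 0.0489 0.1617] [1.7968e+02 4.0000e-02 8.0050e+01] [-3.6 -4.4 12.8] [-0.76  0.43 -0.07]
```

View pics/t1.png

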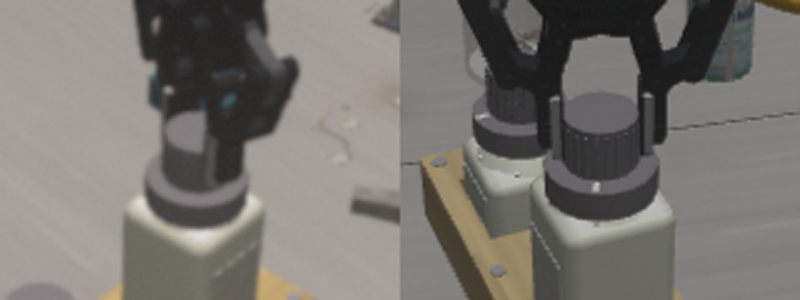

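In the side crop the pointer has moved from the skirt's left side to its front, at about (597,187), so the cap turned about 60° and is still down. I let it spring up, then release and retreat straight up.

Request:
{"fn": "send_rows", "kwargs": {"commands": [[[1,0,0,-0.01,0,0,0],[1,0,0,-0.02,0,0,0],[1,0,0,-0.03,0,0,0],[1,0,0,-0.04,0,0,0],[1,0,0,-0.05,0,0,0],[1,0,0,-0.06,0,0,0],[1,0,0,-0.065,0,0,0],[1,0,0,-0.065,0,0,0]]]}}

```text
clock: 8.25
tool_pos: [0.4821, 0.0489, 0.1697]
orientation: [179.7, 0.0, 79.8]
ft_force: [1.4, -4.9, 3.4]
finger_gap: 0.0381
gripper_force: 60.7
```

Request:
{"fn": "send_rows", "kwargs": {"commands": [[[-1,0,0,0,0,0,0],[-1,0,0,0,0,0,0],[-1,0,0,0,0,0,0],[-1,0,0,0,0,0,0],[-1,0,0,0,0,0,0],[-1,0,0,0,0,0,0],[-1,0,0,0,0,0,0],[-1,0,0,0,0,0,0]]]}}

```text
clock: 9.05
tool_pos: [0.4797, 0.05, 0.1687]
orientation: [-180.0, -0.0, 79.8]
ft_force: [-0.4, 0.9, 0.4]
finger_gap: 0.0851
gripper_force: 0.0
```

Request:
{"fn": "send_rows", "kwargs": {"commands": [[[-1,0,0,-0.05,0,0,0],[-1,0,0,-0.12,0,0,0],[-1,0,0,-0.22,0,0,0],[-1,0,0,-0.34,0,0,0],[-1,0,0,-0.46,0,0,0],[-1,0,0,-0.56,0,0,0],[-1,0,0,-0.6,0,0,0],[-1,0,0,-0.6,0,0,0]]]}}

```text
clock: 9.85
tool_pos: [0.4807, 0.05, 0.2605]
orientation: [179.8, -0.0, 79.8]
ft_force: [0.3, -0.0, -0.5]
finger_gap: 0.085
gripper_force: 0.0
```

Run:
```python
from bench import status,cams
from h import *
import cv2,numpy as np
s=status.read_state();print(s['clock'],s['tool_pos'].round(4),s['ft_force'].round(1),s['finger_gap'])
d=cams.get_image('side');W=cloud(d);b=d['img'][170:290,231:391]
rr=np.hypot(W[...,0]-.481,W[...,1]-.0495);q=W[(rr<.015)&(abs(W[...,2]-.19)<.02)];print('cap top z',np.median(q[:,2]),'before .1944')
cv2.imwrite('pics/t2.png',cv2.resize(b,None,fx=4,fy=4,interpolation=2)[...,::-1])
```

```text
9.85 [0.4807 0.05   0.2605] [ 0.3 -0.  -0.5] 0.08502520033922921
cap top z 0.19495671744462004 before .1944
```

View pics/t2.png

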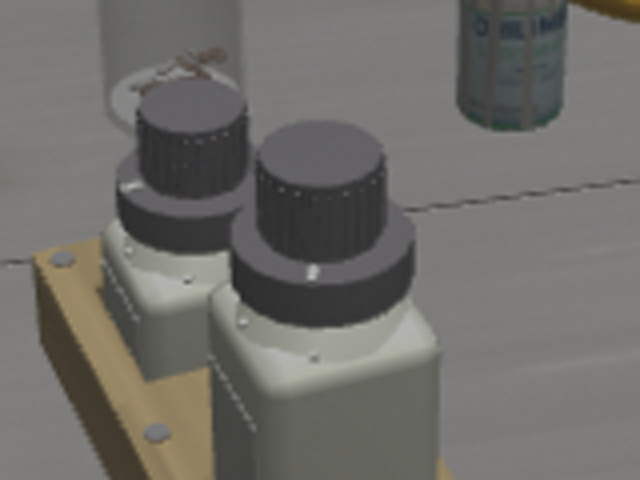

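The tall cap is back up (top at 0.195 m) with its pointer now at the front, at crop (313,272). The short cap's pointer is unmoved, at (130,186). I check the angle turned, then hand in.

Run:
```python
from h import *
from bench import r
d=np.load('side.npz');c=np.array([.481,.0495])
a=[np.degrees(np.arctan2(*(ray(d,u,v,.165)[:2]-c)[::-1])) for u,v in((292,231.5),(309.2,238))]
t=a[1]-a[0];print(a,t)
if 48<t%360<75: print(r.close_job())
```

```text
[np.float64(-173.58009430275925), np.float64(-108.02121277702445)] 65.5588815257348
the job is handed in; nothing more can be done
None
```

The taller bottle's cap is unlocked and the job is handed in: I pressed the cap to its stop, turned it about 60° anticlockwise, let it spring back up and let go; the shorter bottle was not touched.

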